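# Test the sprung corner of a pottery tilt stand against its index tab

### The job

Test the sprung tilt stand before the next cups are decorated on it: with the fingertips press the red pad down until the brass pointer beside it stands level with the red index tab on the scale, keep it there for about a second and a half, then let the corner spring back up and move clear. Do not press past the tab, do not tip the white-pad corner, leave the tab where it is set, and do not grasp, lift or shift the cup, teapot lid and glaze jar standing round the stand.

Things in the scene. Friction and masses are not known exactly. Their poses are not given: they have to be found in the camera images.
- stand: Fixed tilt stand: dark steel base 190 x 190 x 18 mm; origin at the centre of its underside, on the table, z up. Its place and yaw (within 0.5 rad) vary. Over the base lies a square plate on a ball pivot at its (+60, +60) mm corner (stand x, y) and on coil springs under two corners: red pad at (+60, -60), white pad at (-60, +60).
- bowl_rim (a point): Centre of the rim of the small clay bowl (60 mm across) fixed on the middle of the clay-coloured tilting plate. The plate is 160 x 160 x 12 mm, its top face 95 mm above the table at rest; the rim stands 30 mm above that face.
- red_scale (a point): Middle of the top edge of the white upright scale plate beside the red corner, 108 mm above the table; the plate is 4 mm thick (stand x) and 34 mm long (stand y), and stands just to the stand's -x side of pointer and tab. A like scale stands at the white corner.
- red_pad: Red round push pad, 32 mm across, 12 mm tall, fixed on the plate's red corner, 120 mm from the pivot; origin at the centre of its underside, z up out of the plate. It moves down with the corner.
- red_pad_top (a point): Centre of the red pad's top face, 107 mm above the table at rest.
- white_pad: White round push pad, same size, on the other sprung corner, to be left alone; origin at the centre of its underside.
- red_corner (a joint): Tilt of the plate at the red corner, rad: 0 at rest (level), grows as the red pad goes down, stop at 0.24. Spring-backed: the pad begins to move at about 2 N and takes about 8 N at 0.1 rad and 12 N at 0.17 rad; it springs back to 0 when released. Pressing at the middle of the pad tilts only this axis.
- white_corner (a joint): Tilt of the plate at the white corner, rad: 0 at rest, grows as that corner goes down, same spring; to be left at 0.
- pointer_tip (a point): Tip of the flat brass pointer, 8 mm wide, that sticks out of the plate's edge beside the red pad, pointing to the stand's -y, 175 mm from the pivot (55 mm beyond the pad's centre), 89 mm above the table at rest. It goes down 175/120 times as far as the pad.
- index_mark (a point): Middle of the near end of the red index tab, a block 18 x 18 x 8 mm (8 mm high) on the red scale, just beyond the pointer's tip; set 14 to 29 mm below the pointer's rest height, differently each time. z up.
- cup: Loose clay cup, cone-shaped, 68 mm across the rim, 46 mm tall, standing by the stand; origin at the centre of its underside.
- teapot_lid: Loose clay teapot lid with a knob, 72 mm across, 50 mm tall, lying by the stand; origin at the centre of its underside.
- glaze_jar: Loose green glass jar with a blue cap, 56 mm across, 70 mm tall, standing by the stand; origin at the centre of its underside.

How it is judged:
By the outcome, as a careful person would: the job done as asked, in the order asked, and still so for the second after the job is handed in, with the robot touching nothing.
It also fails if it takes over 38 s, if anything falls off the work surface, if the arm or the gripper's body presses on something with over 40 N, if the wrist force passes 120 N, or if a joint passes its speed limit or range.

### The arm

A 6-joint arm with a two-finger parallel gripper is mounted at the origin on the work surface. World frame = base frame: x ahead of the robot, y to its left, z up, the work surface at z = 0. Lengths are in m, angles in rad, forces in N, time in s.
With the tool pointing down it reaches from about 0.4 to 0.825 m from the base axis. Payload 7 kg.
Tool frame: the origin (TCP) lies midway between the tips of the shut fingers; the grasp point (between the pads) lies 19 mm behind it; x points along the fingers, z is the direction in which the jaws open and shut, and the axes are right-handed (so a half turn about x gives the same grasp; the last joint's range is limited). The gripper opens to 88 mm and grips with 3 to 60 N. Pads are 19 mm wide; open, the fingers measure 130 mm over their backs; the gripper's body (78 mm by 193 mm) begins 47 mm behind the grasp point.
Start: joints at [-0.872, 0.359, 0.012, 0, -1.224, -0.288], TCP at [0.27, -0.619, 0.227] pointing down, gripper open.
Joint ranges: [-3.07, 3.07], [-1.43, 2.12], [-1.02, 1.25], [-3.03, 1.67], [-3.05, -0], [-3.03, 3.03]. Speed limits (rad/s): [2.39, 2.39, 3.01, 3.14, 3.14, 3.14].

### API

Orientations are given as a 3x3 rotation matrix whose columns are the frame's x, y, z axes.
In Python, from cell import arm gives the robot as it stands.
- The arm moves only by the tool jog_arm, never from a script. Its argument "deltas" is one flat list of numbers, 6 for each row, row after row: the shift along the tool's x, y, z in m, then the turn, a rotation vector about the tool's x, y, z in degrees. In form: [tx, ty, tz, wx, wy, wz, tx, ty, tz, wx, wy, wz, ...]. A call has 1 to 12 rows; each row shifts and turns the commanded pose from where the row before left it, along the tool's axes as they then stand; what a row does not reach is not made up. A row lasts 1/12 s, in which the tool goes at most 41.7 mm and 7.16 degrees, less where a joint would pass 70% of its speed; a pose out of reach is approached as far as the arm can. A call is refused whole if a number of a shift passes 0.0417 or a number of a turn 7.16, either way. A call with a gripper value outside its range is refused whole. "claw" is the closure, from 0 (fully open) to 1 (shut), set as the call begins (left out, the last holds). The fingers move at their own pace and stop on an object; "squeeze" is the grip in N (left out, the last holds). Time passes only in rows, so rows that do not move let the fingers close. It gives the time, the measured TCP pose, the force and the opening at its end, in the units of the state.
- arm.sense(): the state, without advancing time (a new reading comes with each control period).
- arm.snapshot(name): name is "scene" or "top"; returns a dict with "color" (420x560x3 uint8, blue, green, red), "fx", "fy", "cx", "cy" (pixels), "rvec" (rotation vector, rad) and "tvec" (3), from world to camera coordinates, as OpenCV has them. Camera axes: x right, y down, z forward; pixel columns grow to the right and rows downward; lengths in m; the calibration is good to about 2 mm. A picture is of the moment at which its call begins. There is no depth.
- arm.sign_off(): hands the job in, once; it reports no verdict.
The state is a dict: "clock": time; "joint_pos": joint angles; "dq": joint speeds; "tau": joint torques, N m; "eef_pos": TCP position; "tcp_rot": TCP orientation; "force": force on the tool from outside, world axes, zero at the start; "moment": the same for the moment, N m; "grip_width": opening from 0.0 (shut) to 1.0 (fully open).
Only numpy, scipy, OpenCV 4.12 (cv2) and the standard library are available. Lean on these libraries where they do the work, as an engineer would, in place of code of your own. Each camera call takes 0.05 s, during which the arm holds its last target.

## Working session

There is one attempt and no reset: what is moved stays moved. The work goes in short steps, Python scripts to look and compute and a tool call to move; the robot and the scene stay as the last step left them, time stands still between calls to the robot, and variables do not carry over. Pictures are saved under pics/ and viewed, and the job is handed in when it is done.

Besides the shell and the picture viewer there is one more tool, called after "Call:" as name(argument=value, ...) on one line, values as JSON. jog_arm: Moves the arm, as the interface text tells. Its arguments: {"type":"object","properties":{"deltas":{"type":"array","items":{"type":"number"}},"claw":{"type":"number"},"squeeze":{"type":"number"}},"required":["deltas"]}

```bash
mkdir -p pics; ls; python3 - <<'E'
from cell import arm
import cv2,pickle
s=arm.sense();print(s)
for n in("scene","top"):
    d=arm.snapshot(n);cv2.imwrite(f"pics/{n}0.png",d["color"]);pickle.dump(d,open(f"{n}0.pkl","wb"))
    print({k:v for k,v in d.items() if k!="color"})
E
```

```text
pics
{'clock': 0.0, 'joint_pos': array([-8.71867312e-01,  3.59396055e-01,  1.10669801e-02, -3.52235611e-04,
       -1.22408864e+00, -2.88130607e-01]), 'dq': array([-0.00081825, -0.00036066,  0.00018682,  0.002466  , -0.00012669,
        0.0007406 ]), 'tau': array([-2.79102887e-04, -5.82721245e+01,  2.93045962e+01,  6.99710727e+00,
        6.85335224e-03, -1.41516525e-04]), 'eef_pos': array([ 0.26935913, -0.61840042,  0.22561991]), 'tcp_rot': array([[-7.89582268e-04, -9.16850119e-01, -3.99230804e-01],
       [ 1.45435074e-03, -3.99231560e-01,  9.16848977e-01],
       [-9.99998631e-01,  1.43306080e-04,  1.64864781e-03]]), 'force': array([-1.23718428,  0.17504107, -0.15678113]), 'moment': array([ 0.0079941 , -0.0372348 ,  0.01935251]), 'grip_width': 1.0027939850990688}
{'fx': 429.4745449395087, 'fy': 429.4745449395087, 'cx': 278.83720327073445, 'cy': 211.07922867274178, 'rvec': array([ 1.25772127,  2.20107483, -1.01280821]), 'tvec': array([ 0.21723432, -0.27518203,  1.27816625])}
{'fx': 416.7885987883369, 'fy': 416.7885987883369, 'cx': 281.76558154385793, 'cy': 210.29305508748465, 'rvec': array([ 2.11601425, -2.1089459 ,  0.15167816]), 'tvec': array([0.07563305, 0.60249754, 0.7379718 ])}
```

View pics/scene0.png

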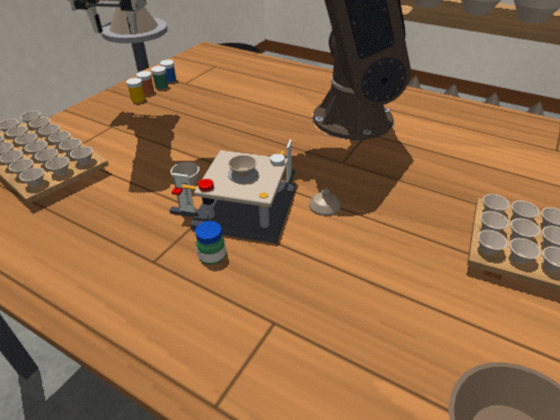

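View pics/top0.png

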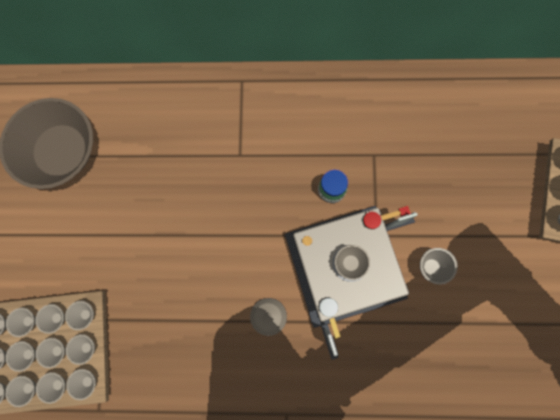

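```bash
cat > h.py <<'E'
import numpy as np,cv2,pickle
def P(d,p):
    return cv2.projectPoints(np.array(p,float).reshape(-1,3),d["rvec"],d["tvec"],np.array([[d["fx"],0,d["cx"]],[0,d["fy"],d["cy"]],[0,0,1]]),None)[0].reshape(-1,2)
def at_z(d,uv,z):
    R=cv2.Rodrigues(d["rvec"])[0];C=-R.T@d["tvec"]
    r=R.T@np.array([(uv[0]-d["cx"])/d["fx"],(uv[1]-d["cy"])/d["fy"],1]);return C+r*(z-C[2])/r[2]
def crop(d,u0,v0,u1,v1,k,name):
    c=cv2.resize(d["color"][v0:v1,u0:u1],None,fx=k,fy=k,interpolation=cv2.INTER_CUBIC);cv2.imwrite("pics/"+name,c)
def load(n): return pickle.load(open(n+".pkl","rb"))
def cam(d):
    R=cv2.Rodrigues(d["rvec"])[0];return -R.T@d["tvec"]
E
python3 - <<'E'
from h import *
s=load("scene0");t=load("top0")
crop(s,160,130,310,242,5,"s0c.png");crop(t,280,190,420,295+0,5,"t0c.png")
print(cam(s),cam(t),P(s,[.269,-.618,.226]),P(t,[.269,-.618,.226]))
E
```

```text
[1.09685034 0.40084883 0.62678896] [0.46198837 0.05006292 0.83509668] [[116.29638898  32.1150391 ]] [[810.49334067 439.47660603]]
```

View pics/s0c.png

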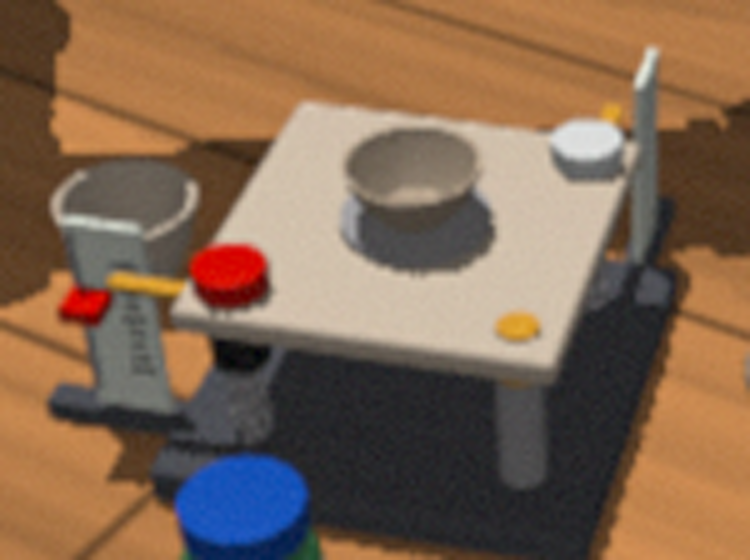

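View pics/t0c.png

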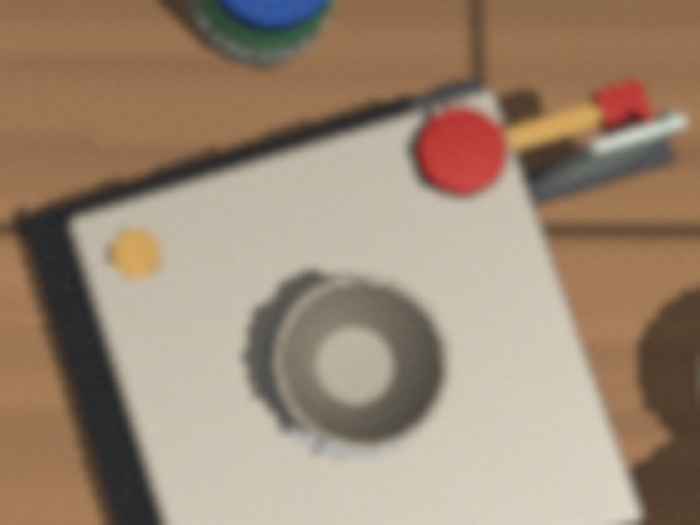

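```bash
python3 - <<'E'
from h import *
from scipy.optimize import least_squares
s=load("scene0");t=load("top0")
def full(o,k,p): return np.array([o[0]+(p[0]+.5)/k-.5,o[1]+(p[1]+.5)/k-.5])
T={ (60,-60,107):full((280,190),5,(462,151)),(0,0,125):full((280,190),5,(358,361)),(60,60,95):full((280,190),5,(135,253)),(80,-80,95):full((280,190),5,(494,93)),(80,80,95):full((280,190),5,(70,222))}
S={(60,-60,107):full((160,130),5,(229,266)),(0,0,125):full((160,130),5,(413,163)),(60,60,95):full((160,130),5,(518,326)),(80,-80,95):full((160,130),5,(172,315)),(80,80,95):full((160,130),5,(551,367)),(-80,-80,95):full((160,130),5,(300,102)),(-60,60,107):full((160,130),5,(588,140))}
for k,v in T.items(): print(k,at_z(t,v,k[2]/1000),at_z(s,S[k],k[2]/1000))
def W(x,k):
    c,si=np.cos(x[2]),np.sin(x[2]);return np.array([x[0]+(c*k[0]-si*k[1])/1000,x[1]+(si*k[0]+c*k[1])/1000,k[2]/1000])
def res(x,a,D): return np.concatenate([P(a,W(x,k))[0]-v for k,v in D.items()])
for f in (lambda x:res(x,t,T),lambda x:res(x,s,S),lambda x:np.r_[res(x,t,T),res(x,s,S)]):
    r=least_squares(f,[.4,-.1,.2]);print(r.x,np.round(r.fun,1), W(r.x,(60,-60,107)))
crop(s,165,165,215,215,12,"tab0.png")
crop(t,365,195,425,240,12,"tabt0.png")
E
```

```text
(60, -60, 107) [ 0.57598271 -0.08280732  0.107     ] [ 0.57857712 -0.0807692   0.107     ]
(0, 0, 125) [ 0.50151923 -0.0424486   0.125     ] [ 0.5021001  -0.04224623  0.125     ]
(60, 60, 95) [0.54102363 0.03169218 0.095     ] [0.54011657 0.03192436 0.095     ]
(80, -80, 95) [ 0.59891379 -0.09705684  0.095     ] [ 0.60397189 -0.09139271  0.095     ]
(80, 80, 95) [0.55206298 0.05482072 0.095     ] [0.55523732 0.05658463 0.095     ]
[ 0.50037686 -0.04341181  0.29511688] [ 0.3  0.4  0.6  0.7  0.1  0.4 -0.2 -0.7 -0.9 -0.9] [ 0.57523405 -0.0833668   0.107     ]
[ 0.50275377 -0.0419883   0.30635977] [ 0.  -0.2 -0.1  0.2  0.1  0.7 -0.8 -0.6  0.9  0.2 -0.2 -0.4 -0.  -0.2] [ 0.57805543 -0.08109917  0.107     ]
[ 0.50104403 -0.04318461  0.30017466] [-0.  -0.1  0.4  0.3 -0.1  0.2 -0.7 -1.2 -1.2 -1.  -0.  -0.9 -0.1 -0.4
 -0.2  0.1 -0.9 -1.5  0.5 -0.4  0.1 -1.   0.  -0.6] [ 0.57610234 -0.08276048  0.107     ]
```

View pics/tab0.png

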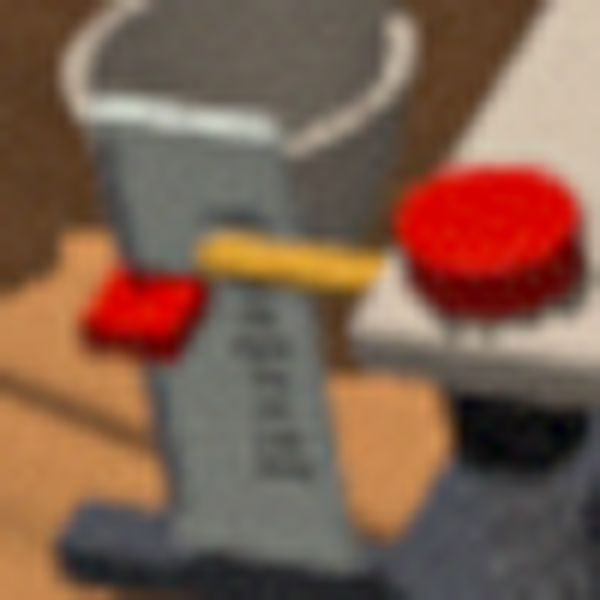

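View pics/tabt0.png

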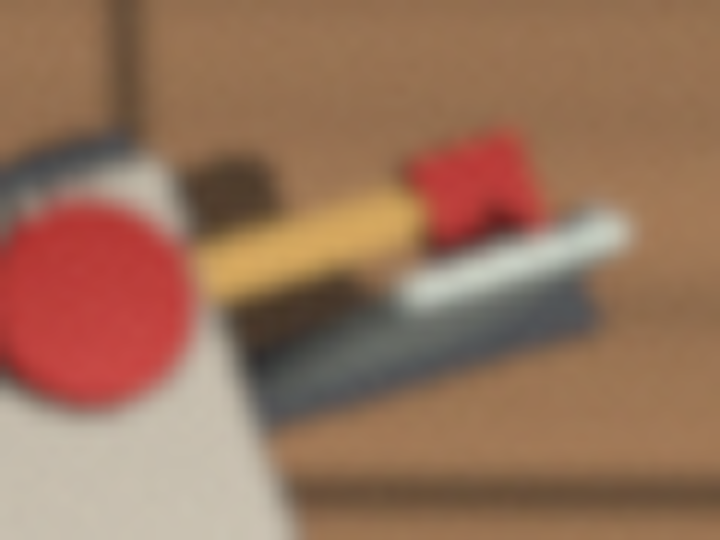

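```bash
python3 - <<'E'
from h import *
from scipy.optimize import least_squares
s=load("scene0");t=load("top0")
F=lambda o,k,p: np.array([o[0]+(p[0]+.5)/k-.5,o[1]+(p[1]+.5)/k-.5])
f=lambda p:F((165,165),12,p); g=lambda p:F((365,195),12,p)
def W(x,k):
    c,si=np.cos(x[2]),np.sin(x[2]);return np.array([x[0]+(c*k[0]-si*k[1])/1000,x[1]+(si*k[0]+c*k[1])/1000,k[2]/1000])
for X,Y,y0 in (([.5023,-.0423,.3],[.5007,-.0432,.297],0),):
    # scene: local reference pad top & plate corner
    print("pad pred",P(s,W(X,(60,-60,107))),f((489,213)),"corner",P(s,W(X,(80,-80,95))),f((357,330)))
    print("ptr tip pred z89",(P(s,W(X,(60,-115,89)))-165+.5)*12-.5, "side pts",(P(s,[W(X,(64,-115,89)),W(X,(56,-115,89)),W(X,(56,-115,91)),W(X,(64,-115,87))])-165+.5)*12-.5)
    print("scale top ", (P(s,[W(X,(50,-115,108)),W(X,(50,-149,108))])-165+.5)*12-.5)
    obs=[((-9,0,4),(208,285)),((9,0,4),(185,335)),((9,-18,4),(86,322)),((-9,-18,4),(112,272)),((9,0,-4),(176,358)),((9,-18,-4),(90,346))]
    def r(q):
        return np.concatenate([P(s,W(X,(q[0]+a,q[1]+b,q[2]+c)))[0]-f(p) for (a,b,c),p in obs])
    o=least_squares(r,[60,-117,68]);print(o.x,np.round(o.fun*12))
    for x in (58,59,60,61,62):
        o=least_squares(lambda q:r([x,q[0],q[1]]),[-117,68]);print(x,o.x,o.cost)
    # 2-view joint
    obt=[((-9,0,4),(432,245)),((9,0,4),(408,165)),((9,-18,4),(518,128))]
    def r2(q): return np.r_[r(q),np.concatenate([P(t,W(Y,(q[0]+a,q[1]+b,q[2]+c)))[0]-g(p) for (a,b,c),p in obt])]
    o=least_squares(r2,[60,-117,68]);print(o.x,np.round(o.fun*12))
    print("top ptr tip",(P(t,W(Y,(60,-115,89)))-[365,195]+.5)*12-.5)
E
```

```text
pad pred [[205.3364436  182.31412154]] [205.29166667 182.29166667] corner [[193.06764138 191.59636613]] [194.29166667 192.04166667]
ptr tip pred z89 [[200.55558368 253.58673721]] side pts [[191.22430116 267.40273103]
 [209.8250776  239.86222822]
 [208.0601619  230.60001306]
 [193.02319895 276.65863342]]
scale top  [[206.91506991 130.49994875]
 [ 22.89083639 104.17961115]]
[ -40.63013717 -177.05483405  -13.87345253] [ -2.  -5. -15.  -2.   1.  -1.  12.  -5.   1.   7.   3.   6.]
58 [-118.98590606   71.72697238] 3.349809726762901
59 [-118.39716425   72.59484567] 3.387793854460476
60 [-117.80842276   73.46271854] 3.4263419854487314
61 [-117.21968156   74.33059098] 3.4654588812068896
62 [-116.63094059   75.19846293] 3.505149346463259
[  61.70245361 -117.61769237   74.9590988 ] [  4. -12. -15.  -0. -13.  -2.   4. -14.   2.  13.  -9.  11.   4.  25.
 -12.  -7. -10.  -4.]
top ptr tip [[419.0662879  218.28872753]]
```

```bash
python3 - <<'E'
from h import *
s=load("scene0");t=load("top0")
def W(x,k):
    c,si=np.cos(x[2]),np.sin(x[2]);return np.array([x[0]+(c*k[0]-si*k[1])/1000,x[1]+(si*k[0]+c*k[1])/1000,k[2]/1000])
X=[.5023,-.0423,.3];Y=[.5007,-.0432,.297]
def red(d,u0,v0,u1,v1):
    c=d["color"][v0:v1,u0:u1].astype(float);r=c[...,2]-np.maximum(c[...,0],c[...,1])
    return c,r
def cen(d,b,base):
    c,r=red(d,*b);w=np.clip((r-base)/1.0,0,None);w=np.where(r>base*1.8,w,w*0+np.clip(r-base,0,None))
    yy,xx=np.mgrid[b[1]:b[3],b[0]:b[2]];return (w*xx).sum()/w.sum(),(w*yy).sum()/w.sum(),w.sum()/w.max()
def hull(d,pts):
    h=cv2.convexHull(P(d,pts).astype(np.float32));m=cv2.moments(h);return h[:,0],m["m10"]/m["m00"],m["m01"]/m["m00"],m["m00"]
def box(X,x,yn,z): return [W(X,(x+a,yn+b,z+c)) for a in(-9,9) for b in(0,-18) for c in(-4,4)]
c,r=red(s,170,184,186,198);print(r.astype(int))
_,r=red(t,395,203,413,219);print(r.astype(int))
for y in(-116,-117,-118):
  for z in (70,73,76): print(y,z,hull(s,box(X,60,y,z))[1:],hull(t,box(Y,60,y,z))[1:])
for d,XX in((s,X),(t,Y)):
  print("pad hull",hull(d,[W(XX,(60+16*np.cos(a),-60+16*np.sin(a),z)) for a in np.arange(0,6.28,.1) for z in(95,107)])[1:])
_,r=red(s,195,176,217,194);print(r.astype(int))
E
```

```text
[[ 45  48  51  48  22   1  -5  -4  -3  -1  -5   6  13  30  31  29]
 [ 56  68  67  64  42   9  -4  -1  -4  -4   1  26  40  55  54  52]
 [ 57  67  64  68  63  40  12   4  -2  -4   1  32  50  58  58  57]
 [ 59  64  67  80 114  99  53  39  31  25  23  33  35  41  43  48]
 [ 64  63  69 112 172 174 123 129 147 142 145 100  35  16  13  15]
 [ 62  65  92 152 207 207 186 197 214 210 195 140  39   6  -5  -4]
 [ 62  79 128 186 218 217 207 205 219 213 174 105  29   6  -1  -2]
 [ 62  89 143 193 206 205 212 205 219 191 126  59  13  -2  -1  -1]
 [ 62  69 104 148 165 174 173 187 190 136  79  25   1  -4  -2  -5]
 [ 63  63  73  86  89  96  94 107 116  90  42   3  -3  -3   0   2]
 [ 61  64  60  61  65  68  70  75  82  67  22  -2  -4  -5  -2  -2]
 [ 60  64  60  62  64  64  51  36  30  26   4  -5  -3  -2  -1  -3]
 [ 59  59  62  62  63  63  46  18  -2  -1  -1  -4  -3  -1  -3  -3]
 [ 56  59  62  62  63  62  49  23  -3  -2  -2  -2  -1  -4  -3  -2]]
[[ 36  37  36  36  36  36  37  37  37  37  36  37  37  37  37  37  37  37]
 [ 38  37  37  37  37  37  37  36  37  36  37  41  41  40  37  37  38  37]
 [ 36  37  
[... 3293 characters left out ...]
4 196 181 184 168 140 105  80
   41  16  19  18]
 [ 62  51  28  27  68 115 143 163 164 169 169 154 141 117 103  94  80  71
   37  14  16  18]
 [ 48  29  19  29  53  82  90 101 108  98 107 103  91  98  82  93  81  60
   22  11  17  19]
 [ 27  19  16  23  35  57  82  86  97  93  94  94  89  95  96  76  62  30
   12  14  18  18]
 [ 18  20  17  19  23  32  52  81  84  88  86  89  87  73  62  35  22  11
   13  16  16  16]
 [ 16  16  18  18  19  16  21  33  40  46  50  49  37  28  25  14  11  15
   17  19  17  19]
 [ 14  15  15  14  13  15  13   8  14  15  16  13  15  12  13  17  18  16
   17  19  18  18]
 [ 10   9  11  10  12  13  13  13  11  12  12  14  15  18  16  16  18  17
   18  16  17  17]]
```

```bash
python3 - <<'E'
from h import *
s=load("scene0");t=load("top0")
np.set_printoptions(linewidth=200)
print(s["color"][182:200,170:188,1]);print(s["color"][182:200,170:188,2])
E
```

```text
[[ 62  58  62  67  71  87 111 113 115 117 115 110  99  96  93  92 100 111]
 [ 70  66  65  69  71  84 108 115 115 115 116 104  96  87  77  76  83  95]
 [ 93 106 109 105  89  81 104 114 116 115 115 115 127 134 130 119 111 110]
 [120 138 140 138 106  76 100 114 114 114 113 124 144 159 160 157 154 145]
 [122 142 147 140 110  70  83 104 108 113 111 123 138 152 155 161 163 161]
 [128 140 139 127  82  48  46  65  73  88  89  89 104 114 118 129 134 135]
 [137 136 130  97  41   9   9  15  15  22  24  32  68  91  83  80  76  88]
 [141 137 108  60   9   8   0   0   0   9  16   6  58  99 107  93  86  94]
 [139 124  83  31   1   0   8  15   2   4   8  14  70 103 112  98  91 101]
 [139  99  40   7   5  12   9  17   4  10  11  33  88 110 108  92  81  88]
 [135  90  27   3   7   8  10   0   0  13  20  71 109 119 114 105  99  98]
 [135 100  44  19  23  14  18   3   2   8  44  99 116 119 101  87  92  92]
 [138 117  89  73  72  59  39  22  18  30  82 110 118 121 103  94  82  90]
 [135 134 126 121 121 110  89  65  72  83 107 121 117 116 117 109  97 100]
 [133 133 137 134 136 135 116  87  94 110 116 119 
[... 901 characters left out ...]
 99 109 111  96  91  99]
 [201 188 183 200 211 217 221 222 223 201 137  92 101 108 107  91  81  84]
 [197 159 131 151 172 182 183 187 190 149  99  96 110 115 112 100 100  99]
 [198 163 117 105 112 110 112 110 118  98  86 102 113 116 101  89  90  92]
 [199 181 149 134 137 127 109  97 100  97 104 108 114 116 101  92  79  88]
 [195 198 186 183 185 174 140 101 102 109 111 116 114 114 116 106  94 101]
 [192 192 199 196 199 198 162 105  92 109 115 115 114 114 111 107  88  86]
 [172 181 190 191 196 195 169 112  83 108 114 115 117 112 116 113 102 100]
 [133 148 164 177 188 196 183 126  83 107 116 115 115 117 114 113 101  94]
 [129 128 130 142 160 177 182 134  81 103 114 118 114 116 115 112  98  89]]
```

```bash
python3 - <<'E'
from h import *
from scipy.optimize import least_squares
s=load("scene0")
def W(x,k):
    c,si=np.cos(x[2]),np.sin(x[2]);return np.array([x[0]+(c*k[0]-si*k[1])/1000,x[1]+(si*k[0]+c*k[1])/1000,k[2]/1000])
X=[.5023,-.0423,.3]
G=s["color"][186:198,169:183,1].astype(float)
bg=np.full(G.shape,114.);bg[:,:6]=137;bg[:3,5:7]=95; bg[:3,5]=72
def cov(pts,blur):
    h=cv2.convexHull(P(s,pts).astype(np.float32))[:,0]
    k=20;im=np.zeros((12*k,14*k),np.float32)
    cv2.fillConvexPoly(im,np.round(((h-[169,186]+.5)*k-.5)*16).astype(np.int32),1,shift=4)
    im=cv2.GaussianBlur(im,(0,0),blur*k);return cv2.resize(im,(14,12),interpolation=cv2.INTER_AREA)
wt=np.ones(G.shape);wt[:,12:]=0;wt[0:2,:]=0;wt[2:4,10:]=0; wt[9:,6:10]=0.5
def r(q,x,S=18,H=8):
    c=cov([W(X,(x+a*S/2,q[0]-b*S,q[1]+e*H/2)) for a in(-1,1) for b in(0,1) for e in(-1,1)],q[2])
    return ((bg*(1-c)+5*c-G)*wt).ravel()
for x in(58,60,62):
    o=least_squares(r,[-117,73,.5],args=(x,),diff_step=.003);print(x,o.x,o.cost)
o=least_squares(lambda q:r(q[1:],q[0]),[60,-117,73,.5],diff_step=.003);print(o.x,o.cost);
print(np.round(o.fun.reshape(G.shape)).astype(int))
# pointer: brass, height z given y=-115..-90
c=s["color"][178:192,178:200].astype(int);b=c[...,2]-c[...,0];np.set_printoptions(linewidth=200);print(b)
h=lambda z0,z1:(P(s,[W(X,(60+a,y,z)) for y in(-115,-100) for a,z in((-4,z1),(4,z1),(4,z0))]))
print(h(89-1.5,89+1.5))
E
```

```text
58 [-118.34790135   73.12169903    0.82958395] 5771.873624038576
60 [-117.0881133    74.92648831    0.84084929] 5943.742436385875
62 [-115.84635655   76.81893716    0.82272554] 6047.6243873504945
[  52.626775   -121.64771229   68.35525217    0.82301379] 5516.53328705908
[[  0   0   0   0   0   0   0   0   0   0   0   0   0   0]
 [  0   0   0   0   0   0   0   0   0   0   0   0   0   0]
 [ 11   0  -2 -11 -18 -22   0  -3  -8  -8   0   0   0   0]
 [ -1  -5 -11 -15 -15   6  -2   5   5   5   0   0   0   0]
 [ -4  -6 -14 -22 -10   6   5  -3 -10   3   1  -3   0   0]
 [  1  -9  -3   2   4   0  -7  -4 -12   1  -5  -5   0   0]
 [  0  -4   8  15   9  -1  -3  -5   5   5  -8 -11   0   0]
 [  0  -2   9  16   8  -6  -2  -8   5   5   0 -24   0   0]
 [  0  -3   7   8   0 -12 -16  -2   9   8  -4 -38   0   0]
 [  2   2   0   1  -1  -7 -10  -3   6  -1 -15 -27   0   0]
 [  8   4   4  -1   1  -2 -12  -3  10   5  -6  -9   0   0]
 [ 30  21  15   9   8   4 -10  -3  12  14   3  -3   0   0]]
[[  3   3   5   5   5   3   3   3   4   1   8  14  18  16  16  15  15  14  15  22  44  51]
 [  4   4   3   3   5   3   4
[... 629 characters left out ...]
 160 166 169 171 169 171 165 174 159 154 144 132 132 116  53  49 130]
 [ 37  30  30  62  90 112 124 135 148 149 153 156 161 166 172 169 170 170 127  60  40  72]
 [153 154 146 111  56  34  30  39  56  68  72  93 114 127 135 141 152 129  71  40  44  56]
 [214 219 211 146  42   9   0  -1   6   8  16  26  37  56  69  73  80  60  41  37  40  50]
 [221 217 182 110  33   8   4   4   5   0   1   1   6  29  51  54  41  38  35  35  40  39]
 [223 195 131  64  18   4   6   3   2   2   4   1   3  24  46  47  34  35  32  38  39  39]]
[[181.91682309 183.95150989]
 [180.36430295 186.24523623]
 [180.58949769 187.40393493]
 [188.69646035 184.94705126]
 [187.18457187 187.25445699]
 [187.39530883 188.41445076]]
```

Call:
jog_arm(deltas=[0, -0.0247, 0.0185, 0, 0, 0, 0, -0.0247, 0.0185, 0, 0, 0, 0, -0.0247, 0.0185, 0, 0, 0, 0, -0.0247, 0.0185, 0, 0, 0, 0, -0.0247, 0.0185, 0, 0, 0, 0, -0.0247, 0.0185, 0, 0, 0, 0, -0.0247, 0.0185, 0, 0, 0, 0, -0.0247, 0.0185, 0, 0, 0, 0, -0.0247, 0.0185, 0, 0, 0, 0, -0.0247, 0.0185, 0, 0, 0], claw=1, squeeze=20)

```text
clock: 0.93
eef_pos: [0.4224, -0.3491, 0.2263]
tcp_rot: [[-0.0, -0.917, -0.399], [0.0, -0.399, 0.917], [-1.0, 0.0, 0.0]]
force: [0.3, -0.9, 0.4]
grip_width: 0.303
```

Call:
jog_arm(deltas=[0, -0.0247, 0.0185, 0, 0, 0, 0, -0.0247, 0.0185, 0, 0, 0, 0, -0.0247, 0.0185, 0, 0, 0, 0, -0.0247, 0.0185, 0, 0, 0, 0, -0.0247, 0.0185, 0, 0, 0, 0, -0.0247, 0.0185, 0, 0, 0, 0, -0.0247, 0.0185, 0, 0, 0, 0, -0.0247, 0.0185, 0, 0, 0, 0, -0.0247, 0.0185, 0, 0, 0, 0, -0.0247, 0.0185, 0, 0, 0])

```text
clock: 1.77
eef_pos: [0.575, -0.0808, 0.2263]
tcp_rot: [[-0.001, -0.917, -0.399], [0.0, -0.399, 0.917], [-1.0, 0.0, 0.0]]
force: [-0.1, -0.9, 1.0]
grip_width: 0.006
```

Call:
jog_arm(deltas=[0, 0, 0, -7, 0, 0, 0, 0, 0, -7, 0, 0, 0, 0, 0, -7, 0, 0, 0, 0, 0, -7, 0, 0, 0, 0, 0, -7, 0, 0, 0, 0, 0, -7, 0, 0, 0, 0, 0, -7, 0, 0, 0, 0, 0, -7, 0, 0, 0, 0, 0, -7, 0, 0, 0, 0, 0, -7, 0, 0, 0, 0, 0, -7, 0, 0, 0, 0, 0, -6.7, 0, 0])

```text
clock: 2.77
eef_pos: [0.5744, -0.0823, 0.2261]
tcp_rot: [[-0.001, 0.302, -0.953], [0.0, -0.953, -0.302], [-1.0, -0.0, 0.001]]
force: [0.4, 0.3, 0.4]
grip_width: 0.003
```

Call:
jog_arm(deltas=[0, 0, 0, 0, 0, 0, 0, 0, 0, 0, 0, 0, 0, 0, 0, 0, 0, 0])

```text
clock: 3.02
eef_pos: [0.5745, -0.0823, 0.2264]
tcp_rot: [[-0.0, 0.293, -0.956], [0.0, -0.956, -0.293], [-1.0, -0.0, 0.0]]
force: [-0.5, -1.1, -0.6]
grip_width: 0.006
```

```bash
python3 - <<'E'
from h import *
from cell import arm
s=arm.sense();print(s["clock"],s["eef_pos"],s["tcp_rot"],s["joint_pos"],s["force"])
for n in("scene","top"):
    d=arm.snapshot(n);cv2.imwrite(f"pics/{n}1.png",d["color"]);pickle.dump(d,open(f"{n}1.pkl","wb"))
E
```

```text
3.0167 [ 0.57452666 -0.08233977  0.22635873] [[-4.11744708e-04  2.92522280e-01 -9.56258619e-01]
 [ 4.96546144e-05 -9.56258693e-01 -2.92522324e-01]
 [-9.99999914e-01 -1.67927172e-04  3.79209375e-04]] [ 1.94357802e-01  2.04548466e-01 -2.02252145e-01 -1.39614602e-04
 -1.16439012e+00  1.02560883e-01] [-0.51011499 -1.10612236 -0.63032111]
```

View pics/scene1.png

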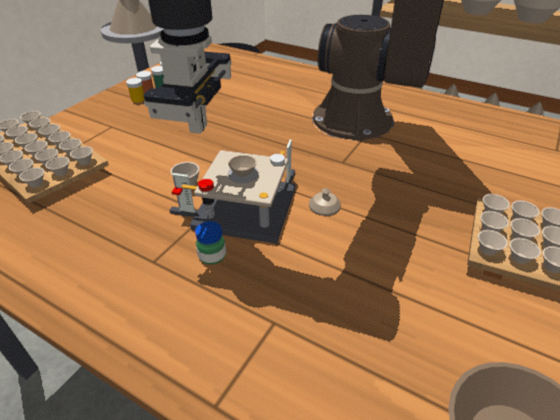

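View pics/top1.png

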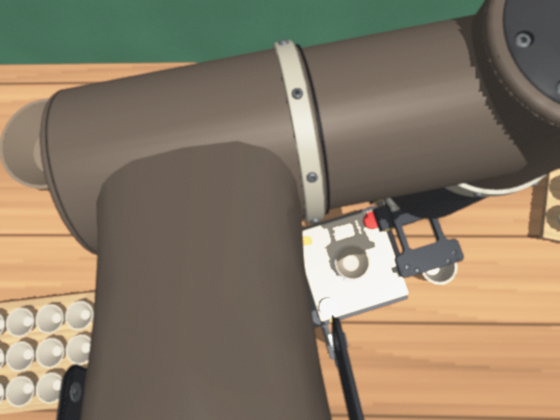

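Call:
jog_arm(deltas=[0.017, 0.0003, -0.001, 0, 0, 0, 0.02, 0.0003, -0.001, 0, 0, 0, 0.02, 0, 0, 0, 0, 0, 0.02, 0, 0, 0, 0, 0, 0.017, 0, 0, 0, 0, 0, 0.011, 0, 0, 0, 0, 0, 0.005, 0, 0, 0, 0, 0, 0.003, 0, 0, 0, 0, 0, 0, 0, 0, 0, 0, 0, 0, 0, 0, 0, 0, 0])

```text
clock: 3.95
eef_pos: [0.5774, -0.0823, 0.1144]
tcp_rot: [[0.001, 0.296, -0.955], [-0.0, -0.955, -0.296], [-1.0, 0.0, -0.001]]
force: [0.4, -0.3, -0.5]
grip_width: 0.005
```

```bash
cat > look.py <<'E'
import sys
from h import *
from cell import arm
n=sys.argv[1];s=arm.sense();print(s["clock"],s["eef_pos"],s["force"],s["tau"])
d=arm.snapshot("scene");pickle.dump(d,open(f"scene{n}.pkl","wb"))
crop(d,160,150,222,206,10,f"c{n}.png")
E
python3 look.py 2
```

```text
3.95 [ 0.57735986 -0.082281    0.11438613] [ 0.37532284 -0.31335341 -0.50722543] [-1.31264149e-02 -4.88710821e+01  2.44860291e+01  5.82758591e+00
  6.75267633e-02 -8.06191965e-03]
```

View pics/c2.png

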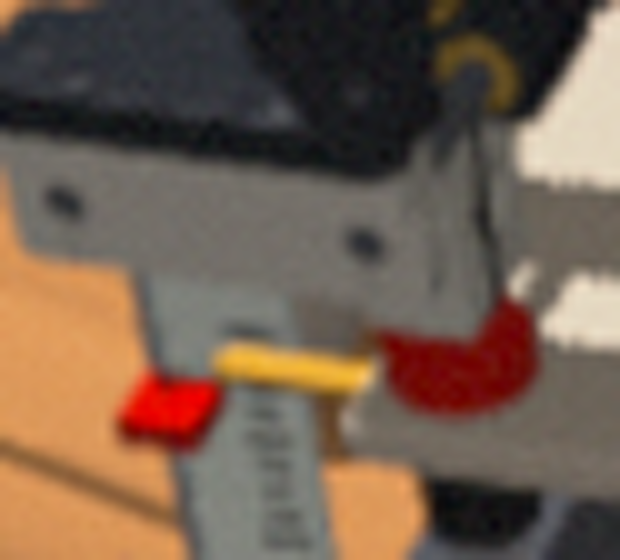

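Call:
jog_arm(deltas=[0.002, 0, 0, 0, 0, 0, 0.002, 0, 0, 0, 0, 0, 0.002, 0, 0, 0, 0, 0, 0.002, 0, 0, 0, 0, 0, 0.002, 0, 0, 0, 0, 0, 0.002, 0, 0, 0, 0, 0, 0, 0, 0, 0, 0, 0])

```text
clock: 4.58
eef_pos: [0.5771, -0.0827, 0.1017]
tcp_rot: [[0.001, 0.296, -0.955], [-0.001, -0.955, -0.296], [-1.0, 0.001, -0.0]]
force: [1.2, -3.4, 4.6]
grip_width: 0.006
```

```bash
python3 look.py 3
```

```text
4.5833 [ 0.57712753 -0.08273593  0.10170384] [ 1.15343657 -3.4123915   4.64238826] [ 1.67442642e+00 -4.77366722e+01  2.26712751e+01  4.27503705e+00
  8.52029189e-02  9.26641878e-04]
```

View pics/c3.png

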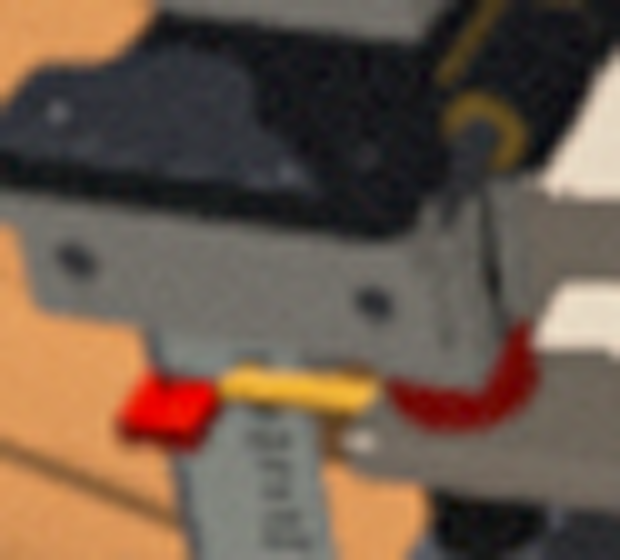

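Call:
jog_arm(deltas=[0.001, 0, 0, 0, 0, 0, 0.001, 0, 0, 0, 0, 0, 0.0005, 0, 0, 0, 0, 0, 0, 0, 0, 0, 0, 0])

```text
clock: 4.97
eef_pos: [0.5774, -0.0828, 0.0997]
tcp_rot: [[0.001, 0.297, -0.955], [-0.001, -0.955, -0.297], [-1.0, 0.001, -0.001]]
force: [1.2, -4.5, 4.8]
grip_width: 0.003
```

```bash
python3 look.py 4; python3 - <<'E'
from h import *
def ctr(n):
    d=load("scene"+n);c=d["color"][175:205,160:200].astype(float)
    # brass: G high, B low  => G-B
    gb=np.clip(c[...,1]-c[...,0]-0,0,None)
    out=[]
    for u in (184,186,188,190):
        col=np.clip(gb[3:19,u-160]-25,0,None); v=np.arange(178,194); out.append((col*v).sum()/col.sum())
    return np.round(out,2)
for n in "0234": print(n,ctr(n))
E
```

```text
4.9667 [ 0.57735834 -0.08277344  0.09965475] [ 1.18771231 -4.47827011  4.7746718 ] [ 2.28288397e+00 -4.71560740e+01  2.22479653e+01  3.76933157e+00
  9.10084415e-02 -2.16345783e-03]
0 [185.71 186.03 186.34 186.58]
2 [185.7  185.99 186.33 186.56]
3 [187.77 188.23 188.36 188.53]
4 [188.84 189.07 189.31 189.44]
```

View pics/c4.png

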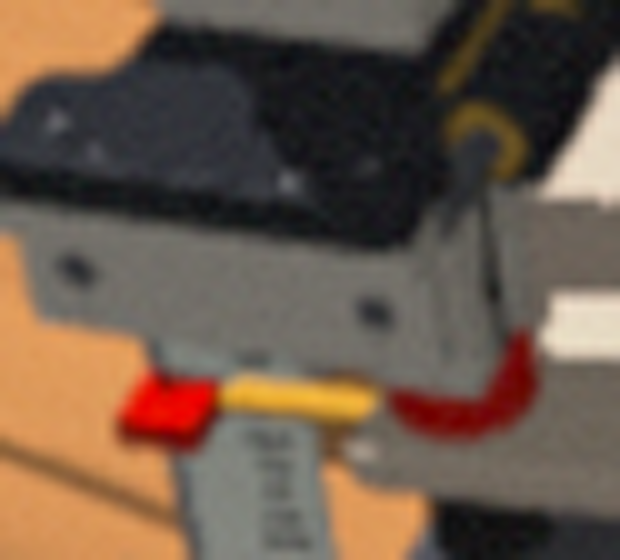

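```bash
python3 - <<'E'
from h import *
s=load("scene0")
def W(x,k):
    c,si=np.cos(x[2]),np.sin(x[2]);return np.array([x[0]+(c*k[0]-si*k[1])/1000,x[1]+(si*k[0]+c*k[1])/1000,k[2]/1000])
X=[.5023,-.0423,.3]
obs={"rest":[185.71,186.03,186.34,186.58],"3":[187.77,188.23,188.36,188.53],"4":[188.84,189.07,189.31,189.44]}
def line(th):
    # pivot at (60,60,zp); pointer centre dz=89-zp; assume zp=89
    L=np.linspace(140,175,80);p=P(s,[W(X,(60,60-l*np.cos(th),89-l*np.sin(th))) for l in L])
    o=np.argsort(p[:,0]);return [np.interp(u,p[o,0],p[o,1]) for u in(184,186,188,190)]
b=np.array(obs["rest"])-line(0);print("bias",b)
from scipy.optimize import minimize_scalar as m
for k,v in obs.items():
    th=m(lambda t:((np.array(line(t))+b-v)**2).sum(),bounds=(-.02,.2),method="bounded").x
    print(k,th,"tip drop",175*np.sin(th))
print("tip+bias at drop d, and tab near end:")
for z in(70,72,73,74,75,76): print(z,(P(s,W(X,(60,-116,z)))[0]+[0,b.mean()]-[160,150]+.5)*10)
# bias corrected tab: refit with image shift b
E
```

```text
bias [-0.36927188 -0.34458902 -0.32990615 -0.38522329]
rest -1.55674937541029e-06 tip drop -0.00027243114069669074
3 0.03368409387253378 tip drop 5.893601782192662
4 0.04907796581736216 tip drop 8.58519659835894
tip+bias at drop d, and tab near end:
70 [227.00353435 429.78486918]
72 [225.55107776 422.26997919]
73 [224.82326428 418.50433255]
74 [224.09439092 414.73320223]
75 [223.36445538 410.95657623]
76 [222.63345532 407.17444254]
```

Call:
jog_arm(deltas=[0.001, 0, 0, 0, 0, 0, 0.001, 0, 0, 0, 0, 0, 0.001, 0, 0, 0, 0, 0, 0.0005, 0, 0, 0, 0, 0, 0, 0, 0, 0, 0, 0])

```text
clock: 5.43
eef_pos: [0.5776, -0.083, 0.0964]
tcp_rot: [[0.002, 0.297, -0.955], [-0.001, -0.955, -0.297], [-1.0, 0.001, -0.001]]
force: [0.2, -4.6, 7.3]
grip_width: 0.006
```

```bash
cat > th.py <<'E'
import sys
from h import *
from scipy.optimize import minimize_scalar as m
def W(x,k):
    c,si=np.cos(x[2]),np.sin(x[2]);return np.array([x[0]+(c*k[0]-si*k[1])/1000,x[1]+(si*k[0]+c*k[1])/1000,k[2]/1000])
X=[.5023,-.0423,.3]
d=load("scene"+sys.argv[1]);c=d["color"][178:197].astype(float);g=np.clip(c[...,1]-c[...,0]-25,0,None);v=np.arange(178,197)
o=np.array([(g[:,u]*v).sum()/g[:,u].sum() for u in(184,186,188,190)])
def line(th):
    L=np.linspace(140,175,80);p=P(d,[W(X,(60,60-l*np.cos(th),89-l*np.sin(th))) for l in L]);i=np.argsort(p[:,0]);return np.array([np.interp(u,p[i,0],p[i,1]) for u in(184,186,188,190)])
b=np.array([185.71,186.03,186.34,186.58])-line(0)
r=m(lambda t:((line(t)+b-o)**2).sum(),bounds=(-.02,.2),method="bounded");print(o,"th",r.x,"drop",175*np.sin(r.x),r.fun)
E
python3 look.py 5; python3 th.py 4;python3 th.py 5
```

```text
5.4333 [ 0.57756697 -0.08295063  0.09643488] [ 0.21400164 -4.63434201  7.28856374] [ 2.70924389e+00 -4.65331328e+01  2.17263472e+01  3.35524455e+00
  1.60375857e-01 -4.63467994e-03]
[188.84016393 189.0661157  189.30864198 189.44140625] th 0.04906267353947955 drop 8.582523671027209 0.0006347574755430892
[190.46226415 190.47535211 190.85020243 190.85655738] th 0.0734288373577404 drop 12.838502182646373 0.02545220643200234
```

View pics/c5.png

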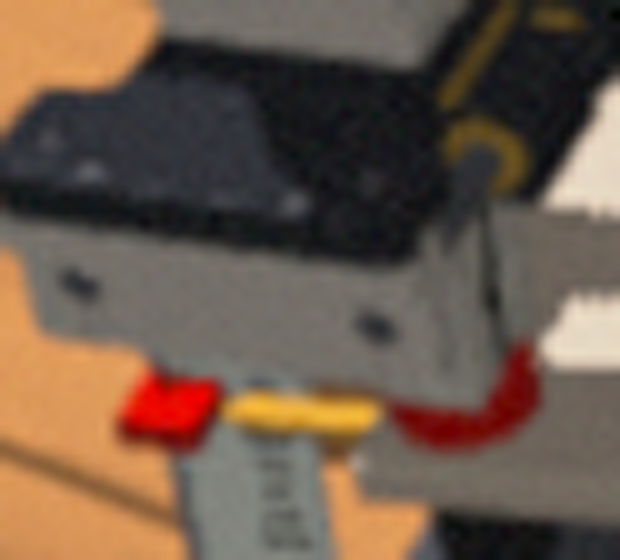

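Call:
jog_arm(deltas=[0.0007, 0, 0, 0, 0, 0, 0.0006, 0, 0, 0, 0, 0, 0, 0, 0, 0, 0, 0])

```text
clock: 5.73
eef_pos: [0.5776, -0.083, 0.0952]
tcp_rot: [[0.002, 0.297, -0.955], [-0.001, -0.955, -0.297], [-1.0, 0.001, -0.001]]
force: [1.4, -5.5, 7.2]
grip_width: 0.003
```

```bash
python3 look.py 6; python3 th.py 6; python3 - <<'E'
from h import *
d=load("scene6"); crop(d,168,180,204,203,18,"c6b.png")
E
```

```text
5.7333 [ 0.57764067 -0.08297     0.0952323 ] [ 1.38011875 -5.48293027  7.20259548] [ 2.84310468e+00 -4.63340449e+01  2.15536165e+01  3.21976952e+00
  1.85963851e-01 -5.31122918e-03]
[191.13658537 191.23109244 191.3976378  191.3715415 ] th 0.08356249759904742 drop 14.606424530161988 0.02728822660337742
```

View pics/c6b.png

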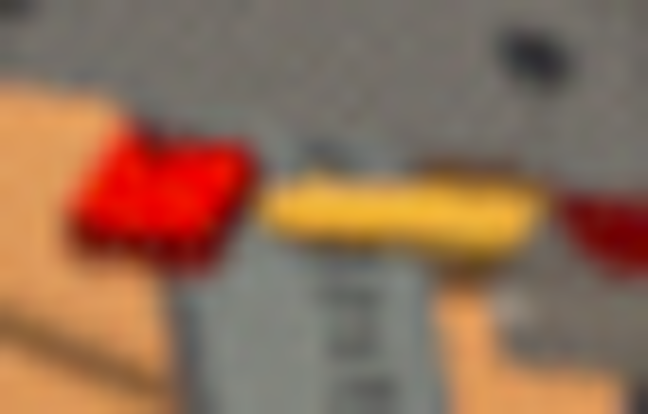

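Call:
jog_arm(deltas=[0.0002, 0, 0, 0, 0, 0, 0, 0, 0, 0, 0, 0, 0, 0, 0, 0, 0, 0, 0, 0, 0, 0, 0, 0, 0, 0, 0, 0, 0, 0, 0, 0, 0, 0, 0, 0, 0, 0, 0, 0, 0, 0, 0, 0, 0, 0, 0, 0, 0, 0, 0, 0, 0, 0])

```text
clock: 6.53
eef_pos: [0.5777, -0.0829, 0.0951]
tcp_rot: [[0.002, 0.297, -0.955], [-0.001, -0.955, -0.297], [-1.0, 0.001, -0.002]]
force: [0.9, -4.2, 7.9]
grip_width: 0.005
```

```bash
python3 look.py 7; python3 th.py 7; python3 - <<'E'
from h import *
d=load("scene7"); crop(d,168,180,204,203,18,"c7b.png")
crop(d,225,130,300,200,8,"w7.png")
E
```

```text
6.5333 [ 0.57768206 -0.08294292  0.09512955] [ 0.88717131 -4.19891005  7.86150147] [ 2.82984562e+00 -4.63510823e+01  2.15993178e+01  3.23137254e+00
  1.93687789e-01 -6.31222923e-03]
[191.19095477 191.34033613 191.38866397 191.46183206] th 0.08455403567242771 drop 14.779331021621752 0.026118517005762606
```

View pics/c7b.png

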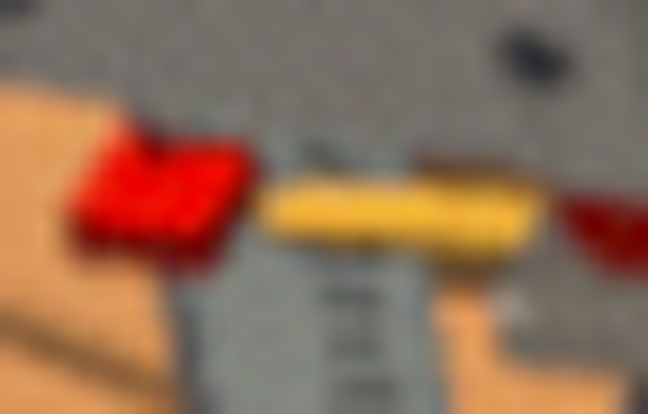

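View pics/w7.png

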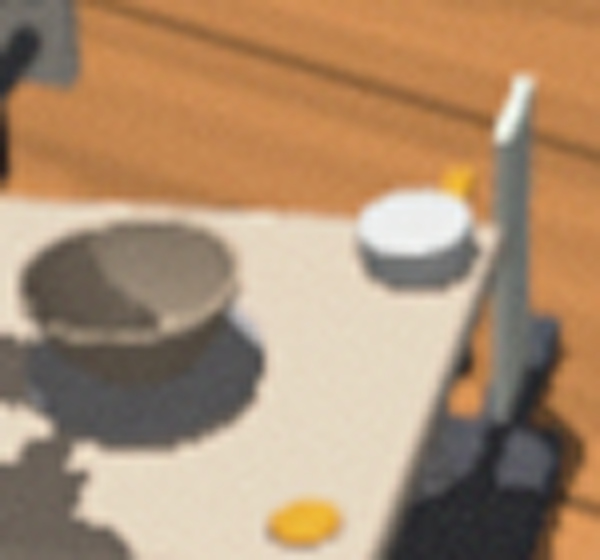

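Call:
jog_arm(deltas=[0, 0, 0, 0, 0, 0, 0, 0, 0, 0, 0, 0, 0, 0, 0, 0, 0, 0, 0, 0, 0, 0, 0, 0, 0, 0, 0, 0, 0, 0, 0, 0, 0, 0, 0, 0, 0, 0, 0, 0, 0, 0, 0, 0, 0, 0, 0, 0, 0, 0, 0, 0, 0, 0])

```text
clock: 7.33
eef_pos: [0.5777, -0.083, 0.0952]
tcp_rot: [[0.002, 0.297, -0.955], [-0.001, -0.955, -0.297], [-1.0, 0.001, -0.002]]
force: [1.6, -5.0, 8.1]
grip_width: 0.004
```

Call:
jog_arm(deltas=[-0.003, 0, 0, 0, 0, 0, -0.004, 0, 0, 0, 0, 0, -0.004, 0, 0, 0, 0, 0, -0.005, 0, 0, 0, 0, 0, -0.01, 0, 0, 0, 0, 0, -0.02, 0, 0, 0, 0, 0, -0.02, 0, 0, 0, 0, 0, -0.02, 0, 0, 0, 0, 0, -0.02, 0, 0, 0, 0, 0, -0.01, 0, 0, 0, 0, 0, 0, 0, 0, 0, 0, 0, 0, 0, 0, 0, 0, 0])

```text
clock: 8.33
eef_pos: [0.5766, -0.082, 0.21]
tcp_rot: [[0.0, 0.296, -0.955], [0.001, -0.955, -0.296], [-1.0, -0.001, -0.001]]
force: [-0.5, -0.8, -1.3]
grip_width: 0.003
```

```bash
python3 look.py 8; python3 th.py 8; python3 - <<'E'
from h import *
d=load("scene8"); e=load("scene0");cv2.imwrite("pics/scene8.png",np.vstack([d["color"][130:280,140:360],e["color"][130:280,140:360]]).repeat(2,0).repeat(2,1))
E
```

```text
8.3333 [ 0.57656097 -0.08199502  0.21002926] [-0.51061927 -0.77430057 -1.31632057] [ 1.42246485e-02 -4.77429092e+01  2.94255245e+01  7.03749999e+00
 -5.08037279e-02  1.17264288e-03]
[185.72265625 186.01140684 186.33891213 186.5754386 ] th -4.716434901645831e-05 drop -0.008253761074820155 0.0004969257960760262
```

View pics/scene8.png

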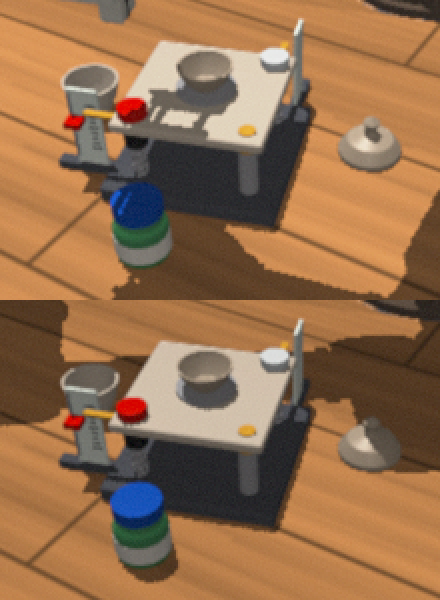

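The corner has sprung back to rest, and the tab, cup, lid and jar sit at the same pixels as before. The gripper is about 100 mm above the pad, touching nothing.

```bash
python3 -c "
from cell import arm
print(arm.sign_off())"
```

```text
the job is handed in; nothing more can be done
None
```

I pressed the red pad with the shut fingertips until the brass pointer stood level with the red tab. I held it there about 1.6 s, let it spring back, raised the gripper about 115 mm clear and handed the job in at about 8.4 s.

- **Level:** During the hold the pointer was about 14.8 mm below its rest height (about 0.0845 rad of tilt), at about 8 N of downward force. In the enlarged picture its tip met the middle of the tab's near end.
- **How sure the level is:** My estimates of the tab's height ran from about 14 to 16.5 mm below the pointer's rest height, so they differ by a couple of millimetres. I relied on the direct comparison in the picture, which is good to about 1 mm. I came down in small steps and saw no sign of the pointer going past the tab.
- **Sideways force:** There was a side force of 4–5 N on the tool while pressing, but the white corner did not visibly tip.
- **After release:** The pointer was back within 0.01 mm of its rest reading. By eye, the tab, cup, lid and jar sat where they were in the first picture, and the force reading was back to noise level.

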